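# Point out the shaft parts and call the storeman

### The job

Show the storeman which two of the steel parts on the bench go into a drive shaft: hold the fingertips about two centimetres above the middle of the fork-shaped yoke for two seconds, then in the same way above the middle of the flange with the long neck. Then press the button on the call box right down, let it come back up and move clear. Only point: touch and shift none of the parts or the carton, and do not bring the fingertips down over the middle of any of the other steel parts.

Things in the scene. Friction and masses are not known exactly. Their poses are not given: they have to be found in the camera images.
- yoke: bare steel yoke standing on its round stem: stem 54 mm diameter, 46 mm tall, then a crosspiece 42 x 80 x 18 mm carrying two upright ring-shaped ears with a gap of 52 mm between them; 109 mm tall overall. Loose, about 1.3 kg. Origin: centre of the underside, z up; the ears stand at +y and -y, each 40 mm out to its outside
- yoke_top (a point): point on the yoke's upright axis, midway between the two ears, level with the ears' tops, 109 mm above the table (there is only air at this point; the crosspiece lies 46 mm below it)
- long_flange: bare steel flange lying on its disc: disc 110 mm diameter, 14 mm thick, with six dark bolt holes, and an upright tubular neck 56 mm diameter; 76 mm tall overall, bore 40 mm. Loose, about 1.3 kg. Origin: centre of the underside, z up
- long_flange_top (a point): centre of the neck's open mouth, on the bore's axis, 76 mm above the table
- call (a joint): travel of the push button on the call box: 0 m up, 0.006 m fully down; a spring returns it, about 5 N when fully down
- call_top (a point): centre of the top face of the push button (moves down with it), a black disc 36 mm in diameter on an aluminium collar in the middle of the call box's top; pressed straight down; when up, its top stands 67 mm above the table (22 mm above the box, 10 mm above its 52 mm wide collar)
- callbox: fixed grey call box, 90 x 90 x 45 mm tall, with the push button on top; it stands at the left or right edge of the work. Origin: centre of its underside, z up
- low_flange: bystander: bare steel flange, disc 110 mm diameter and 14 mm thick with a short neck 60 mm in diameter; only 34 mm tall overall. Loose. Origin: centre of the underside, z up
- flat_flange: bystander: flat bare steel flange ring, no neck, 116 mm diameter, 16 mm thick, hole 48 mm. Loose. Origin: centre of the underside, z up
- sleeve: bystander: plain upright steel tube, no disc, 58 mm diameter, 85 mm tall, bore 44 mm. Loose. Origin: centre of the underside, z up
- carton: bystander: small closed cardboard carton with a paper band, 70 x 90 x 60 mm tall. Loose. Origin: centre of the underside, z up
Mind the look-alikes: they are no part of the job. What is shaped like the callbox but purple is not meant. What is shaped like the long_flange but yellow is not meant.

How it is judged:
By the outcome, as a careful person would: the job done as asked, in the order asked, and still so for the second after the job is handed in, with the robot touching nothing.
It also fails if it takes over 51 s, if anything falls off the work surface, if the arm or the gripper's body presses on something with over 40 N, if the wrist force passes 120 N, or if a joint passes its speed limit or range.

### The arm

A 6-joint arm with a two-finger parallel gripper is mounted at the origin on the work surface. World frame = base frame: x ahead of the robot, y to its left, z up, the work surface at z = 0. Lengths are in mm, angles in rad, forces in N, time in s.
With the tool pointing down it reaches from about 350 to 800 mm from the base axis. Payload 7.3 kg.
Tool frame: the origin (TCP) lies at the very end of the fingers, on their centre line; the grasp point (between the pads) lies behind it (arm.grasp_offset is the z of the grasp point in the tool frame, in mm); z points along the fingers, y is the direction in which the jaws open and shut (so a half turn about z gives the same grasp; the last joint's range is limited). The gripper opens to 85 mm and grips with 20 to 120 N. Pads are 22 mm wide; open, the fingers measure 114 mm over their backs; the gripper's body (76 mm by 85 mm) begins 54 mm behind the grasp point. The pads swing forward as they close: fully open they stand 13 mm farther back than shut.
Start: joints at [1.105, 0.342, 1.524, -0, 1.275, -0.146], TCP at [165.034, 498.408, 207.322] pointing down, gripper open.
Joint ranges: [-2.53, 2.53], [-0.77, 2.02], [0.04, 2.7], [-1, 4.14], [0.28, 2.66], [-3.11, 3.11]. Speed limits (rad/s): [2.57, 2.57, 3.14, 3.14, 3.14, 3.14].

### API

Orientations are given as [roll, pitch, yaw] about the fixed x, y, z axes, in that order (R = Rz(yaw) Ry(pitch) Rx(roll)).
In Python, from plant import status, eyes, ticket, arm gives the robot as it stands.
- The arm moves only by the tool jog_arm, never from a script. Its argument "series" is a list that holds one entry, the list of rows, each a list of 5 numbers: the opening, from 0 (shut) to 1 (fully open), then the shift along the world's x, y, z in cm, then the turn about the world's z in degrees. In form: [[[hand, tx, ty, tz, turn], ...]]. A call has 1 to 20 rows; each row is the pose to reach, as a shift and turn from the pose commanded when the call began; what a row does not reach only later rows make up. A row lasts 1/8 s, in which the tool goes at most 62.5 mm and 10.7 degrees, less where a joint would pass 70% of its speed; a pose out of reach is approached as far as the arm can. A call with a gripper value outside its range is refused whole. The fingers move at their own pace and stop on an object; "force" is the grip in N (left out, the last holds). Time passes only in rows, so rows that repeat a pose let the fingers close. It gives the time, the measured TCP pose, the force and the opening at its end, in the units of the state.
- status.get_state(): the state, without advancing time (a new reading comes with each control period).
- eyes.capture(name): name is "scene" or "top" or "wrist"; returns a dict with "img" (384x512x3 uint8, blue, green, red), "fx", "fy", "cx", "cy" (pixels), "rvec" (rotation vector, rad) and "tvec" (3), from world to camera coordinates, as OpenCV has them. Camera axes: x right, y down, z forward; pixel columns grow to the right and rows downward; lengths in mm; the calibration is good to about 2 mm. The wrist camera is an equidistant fisheye: a pixel r from the principal point sees the ray r / f radians off the axis. A picture is of the moment at which its call begins. There is no depth.
- ticket.sign_off(): hands the job in, once; it reports no verdict.
Trained networks look in the newest picture that a camera, given by its name, has taken for a name from the list of things; names that differ only in an ending like _2 or _b are one class to them, and where a whole thing is asked for, a point or a joint stands for the part that bears it (a point fixed in the world has none). Each returns a list of dicts, best first, with "confidence" (0 to 1); they miss things now and then, are a little off and sometimes report something else, mostly with a low value. They report only what shows in the picture. A call takes as long as a camera call. They do not tell look-alikes from the thing itself.
- eyes.recognise(query, camera): "bbox" ([left, top, right, bottom] in pixels, round what is visible of it).
- eyes.regions_of(query, camera): "region" (384x512 bool, what is visible of it) and "bbox" ([left, top, right, bottom] in pixels, round what is visible of it).
- eyes.pinpoint(query, camera): "xy" ([column, row] in pixels: a listed point, or the origin of a listed thing).
The state is a dict: "time": time; "joint_pos": joint angles; "qd": joint speeds; "joint_torque": joint torques, N m; "position": TCP position; "eef_rot": TCP orientation; "force": force on the tool from outside, world axes, zero at the start; "ft_torque": the same for the moment, N m; "grip_width": finger opening in mm.
Only numpy, scipy, OpenCV 4.12 (cv2) and the standard library are available. Lean on these libraries where they do the work, as an engineer would, in place of code of your own. Each camera call takes 0.05 s, during which the arm holds its last target.

## Working session

There is one attempt and no reset: what is moved stays moved. The work goes in short steps, Python scripts to look and compute and a tool call to move; the robot and the scene stay as the last step left them, time stands still between calls to the robot, and variables do not carry over. Pictures are saved under pics/ and viewed, and the job is handed in when it is done.

Besides the shell and the picture viewer there is one more tool, called after "Request:" in YAML: its name, and indented under it one key for each argument. jog_arm: Moves the arm, as the interface text tells. Its arguments: {"type":"object","properties":{"series":{"type":"array","items":{"type":"array","items":{"type":"array","items":{"type":"number"}}}},"force":{"type":"number"}},"required":["series"]}

```bash
mkdir -p pics; ls
python3 - <<'E'
from plant import status, eyes, ticket, arm
import cv2
s=status.get_state()
print({k:s[k] for k in('time','position','eef_rot','grip_width','force')},arm.grasp_offset)
for n in('scene','top'):
    c=eyes.capture(n); cv2.imwrite(f'pics/{n}0.png',c['img'])
    print(n,c['fx'],c['fy'],c['cx'],c['cy'],c['rvec'],c['tvec'])
    for q in('yoke_top','long_flange_top','call_top','callbox','sleeve','low_flange','flat_flange','carton'):
        print(q,[(list(map(int,r['xy'])),round(r['confidence'],2)) for r in eyes.pinpoint(q,n)])
E
```

```text
pics
{'time': 0.0, 'position': array([164.82470878, 498.00538648, 206.62201466]), 'eef_rot': array([-3.14007307e+00, -2.23608598e-04,  2.82182756e+00]), 'grip_width': 85.49508021116104, 'force': array([-0.41802176,  0.64619105,  0.02441879])} -18.700000000000003
scene 369.3899286479159 369.3899286479159 256.6155408123203 190.33345306427492 [ 2.37240415  0.6671108  -0.23531878] [-457.90173158 -210.33871226 1464.79966377]
yoke_top [([249, 234], 0.96)]
long_flange_top [([303, 144], 0.84), ([347, 128], 0.55)]
call_top [([147, 280], 0.69), ([182, 233], 0.64)]
callbox [([152, 292], 0.86), ([186, 245], 0.8)]
sleeve [([277, 210], 0.77)]
low_flange [([237, 204], 0.55)]
flat_flange [([258, 166], 0.93)]
carton [([282, 128], 0.89), ([250, 248], 0.38)]
top 436.31079043596446 436.31079043596446 254.11416858002744 197.18460947074485 [ 2.17087362 -2.23077923  0.07738792] [ -42.32833177  549.5894578  1460.39043733]
yoke_top [([303, 165], 0.67)]
long_flange_top [([118, 158], 0.91), ([173, 180], 0.63)]
call_top [([266, 212], 0.73), ([379, 218], 0.64), ([329, 224], 0.62), ([296, 170], 0.58)]
callbox [([327, 221], 0.71), ([374, 214], 0.7)]
sleeve [([245, 171], 0.53), ([175, 181], 0.32)]
low_flange [([264, 211], 0.92), ([174, 183], 0.39)]
flat_flange [([208, 217], 0.85)]
carton [([143, 228], 0.7)]
```

```bash
cat > h.py <<'E'
import numpy as np, cv2
def ray(c,uv,z):
    R,_=cv2.Rodrigues(np.array(c['rvec'],float)); t=np.array(c['tvec'],float).ravel()
    d=R.T@np.array([(uv[0]-c['cx'])/c['fx'],(uv[1]-c['cy'])/c['fy'],1]); o=-R.T@t
    return (o+d*(z-o[2])/d[2])[:2]
E
python3 - <<'E'
from plant import eyes
import cv2
from h import ray
H=dict(yoke_top=109,long_flange_top=76,call_top=67,callbox=0,sleeve=0,low_flange=0,flat_flange=0,carton=0)
for n in('scene','top'):
    c=eyes.capture(n)
    for q,z in H.items():
        print(n,q,[(ray(c,r['xy'],z).round().tolist(),round(r['confidence'],2)) for r in eyes.pinpoint(q,n)])
    im=c['img']
    cr=im[90:310,120:400] if n=='scene' else im[110:290,70:430]
    cv2.imwrite(f'pics/{n}_crop.png',cv2.resize(cr,None,fx=(2.7 if n=='scene' else 2.2),fy=(2.7 if n=='scene' else 2.2),interpolation=cv2.INTER_CUBIC))
E
```

```text
scene yoke_top [([486.0, -322.0], 0.66), ([644.0, -225.0], 0.55)]
scene long_flange_top [([606.0, 222.0], 0.88), ([682.0, 408.0], 0.85)]
scene call_top [([465.0, -470.0], 0.48), ([460.0, -304.0], 0.45), ([596.0, 239.0], 0.19)]
scene callbox [([465.0, -300.0], 0.64), ([474.0, -469.0], 0.57), ([645.0, -28.0], 0.15)]
scene sleeve [([638.0, -25.0], 0.62)]
scene low_flange [([508.0, -87.0], 0.71)]
scene flat_flange [([485.0, 109.0], 0.9), ([462.0, -293.0], 0.39)]
scene carton [([466.0, 325.0], 0.88)]
top yoke_top [([643.0, -214.0], 0.71), ([597.0, 189.0], 0.17)]
top long_flange_top [([602.0, 206.0], 0.57), ([691.0, 389.0], 0.56), ([462.0, -279.0], 0.4)]
top call_top [([462.0, -298.0], 0.66), ([474.0, -460.0], 0.49)]
top callbox [([457.0, -303.0], 0.91), ([477.0, -461.0], 0.56)]
top sleeve [([638.0, -35.0], 0.55)]
top low_flange [([617.0, 226.0], 0.67), ([496.0, -89.0], 0.66), ([457.0, -301.0], 0.17)]
top flat_flange [([483.0, 96.0], 0.8)]
top carton [([459.0, 322.0], 0.56)]
```

View pics/scene_crop.png

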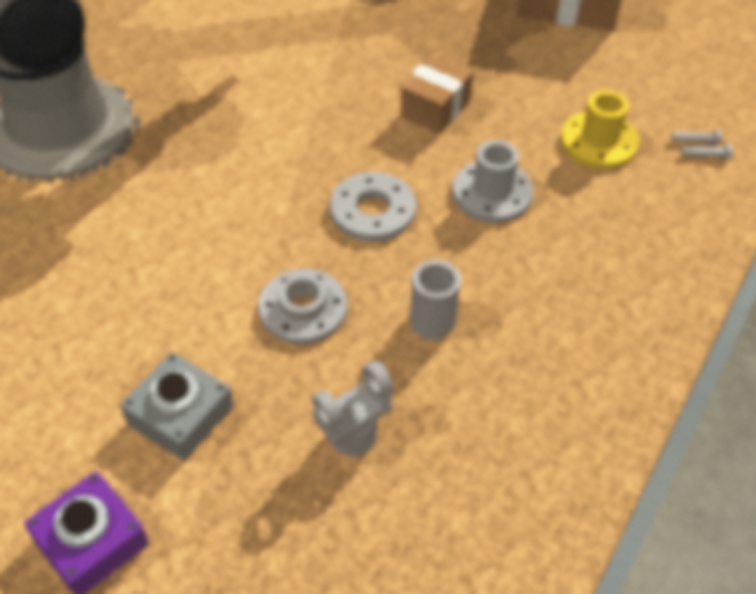

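View pics/top_crop.png

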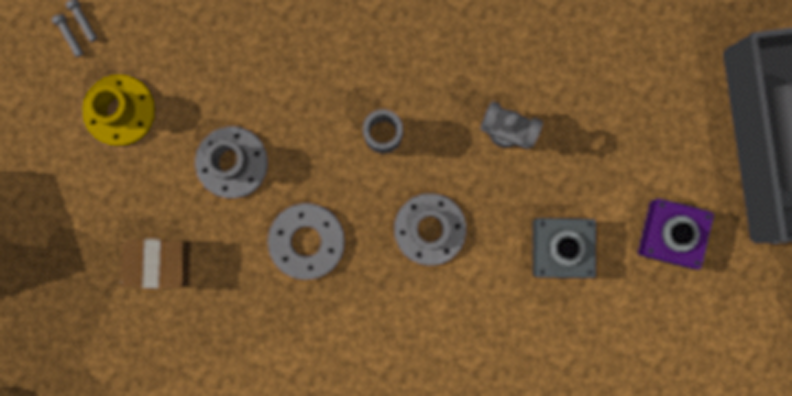

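Run:
```python
from plant import eyes
from h import ray
s=eyes.capture('scene');t=eyes.capture('top')
S=lambda u,v:(120-.5+(u+.5)/2.7,90-.5+(v+.5)/2.7)
T=lambda u,v:(70-.5+(u+.5)/2.2,110-.5+(v+.5)/2.2)
print('flange',ray(s,S(497,155),76),ray(t,T(227,160),76))
print('btn',ray(s,S(173,386),67),ray(t,T(568,248),67))
print('yoke ears',ray(s,S(325,395),105),ray(s,S(377,369),105),ray(t,T(492,112),105),ray(t,T(534,128),105))
print('yoke stem bottom-front s',ray(s,S(355,440),0))
for c,n in((s,'scene'),(t,'top')):
  for q,z in(('yoke',0),('long_flange',0)):
    print(n,q,[(ray(c,r['xy'],z).round(),r['confidence']) for r in eyes.pinpoint(q,n)])
```

```text
flange [604.27276619 212.22811995] [599.76698618 205.48722049]
btn [ 461.11424886 -294.69488528] [ 456.4369817  -294.80629737]
yoke ears [ 624.70918519 -236.74448789] [ 654.3989748  -180.04435639] [ 656.90953003 -184.45982789] [ 631.97907379 -244.76281836]
yoke stem bottom-front s [ 647.33180774 -214.88926556]
scene yoke [(array([ 642., -207.]), 0.96), (array([604., 217.]), 0.46)]
scene long_flange [(array([609., 215.]), 0.59)]
top yoke [(array([ 632., -207.]), 0.84)]
top long_flange [(array([681., 385.]), 0.67), (array([603., 209.]), 0.63)]
```

Request:
jog_arm:
  series:
    - [[0,0,0,0,0],[0,0,0,2,0],[0,4,-6,4,0],[0,8,-12,4,0],[0,12,-18,4,0],[0,16,-24,4,0],[0,20,-30,4,0],[0,24,-36,4,0],[0,28,-42,4,0],[0,32,-48,4,0],[0,36,-54,4,0],[0,40,-60,4,0],[0,44,-66,4,0],[0,47.8,-71.6,4,0],[0,47.8,-71.6,4,0],[0,47.8,-71.6,4,0],[0,47.8,-71.6,4,0],[0,47.8,-71.6,4,0],[0,47.8,-71.6,4,0]]

```text
time: 4.47
position: [642.8, -216.4, 248.1]
eef_rot: [3.141, 0.001, 2.823]
force: [-0.0, -0.5, 0.9]
grip_width: 0.1
```

```bash
cat >> h.py <<'E'
def frayz(c,uv,z):
    R,_=cv2.Rodrigues(np.array(c['rvec'],float)); t=np.array(c['tvec'],float).ravel()
    a=np.array([uv[0]-c['cx'],uv[1]-c['cy']]); r=np.linalg.norm(a); th=r/c['fx']
    d=R.T@np.array([*(a/r*np.sin(th)),np.cos(th)]); o=-R.T@t
    return (o+d*(z-o[2])/d[2])[:2]
def fproj(c,P):
    R,_=cv2.Rodrigues(np.array(c['rvec'],float)); p=R@np.array(P,float)+np.array(c['tvec'],float).ravel()
    th=np.arctan2(np.hypot(p[0],p[1]),p[2]); n=p[:2]/np.hypot(p[0],p[1])
    return n*th*c['fx']+[c['cx'],c['cy']]
E
python3 - <<'E'
from plant import eyes
import cv2
from h import *
c=eyes.capture('wrist'); im=c['img'].copy()
for q,z in(('yoke_top',109),('yoke',0)): print(q,[(r['xy'],frayz(c,r['xy'],z).round(),r['confidence']) for r in eyes.pinpoint(q,'wrist')])
im=cv2.resize(im,None,fx=1.5,fy=1.5)
for y in(-212,):
  for z in (63,109):
    p=fproj(c,(641,y,z))*1.5; print(z,p); cv2.circle(im,tuple(int(v) for v in p),3,(0,0,255),1)
cv2.imwrite('pics/w1.png',im)
E
```

```text
yoke_top [([253.0, 171.8], array([ 640., -217.]), 0.75), ([485.1, 67.2], array([596., 103.]), 0.68)]
yoke [([254.4, 153.4], array([ 642., -216.]), 0.78)]
63 [386.25471021 242.42226099]
109 [387.07467121 256.91675455]
```

View pics/w1.png

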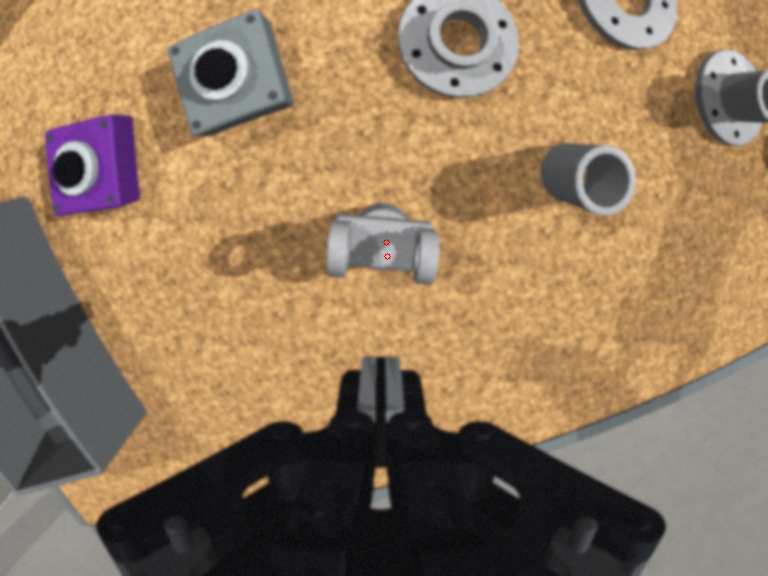

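Request:
jog_arm:
  series:
    - [[0,-0.2,0.2,-3,0],[0,-0.2,0.2,-6,0],[0,-0.2,0.2,-9,0],[0,-0.2,0.2,-11,0],[0,-0.2,0.2,-11.9,0],[0,-0.2,0.2,-11.9,0],[0,-0.2,0.2,-11.9,0]]

```text
time: 5.5
position: [641.6, -215.8, 129.7]
eef_rot: [-3.141, 0.002, 2.822]
force: [-0.3, 0.5, -0.5]
grip_width: 0.3
```

Run:
```python
from plant import eyes,status
import cv2
from h import *
print(status.get_state()['position'])
c=eyes.capture('wrist'); im=c['img'].copy()
for q,z in(('yoke_top',109),('yoke',0)): print(q,[(r['xy'],frayz(c,r['xy'],z).round(),r['confidence']) for r in eyes.pinpoint(q,'wrist')])
im=cv2.resize(im,None,fx=1.5,fy=1.5)
cv2.imwrite('pics/w2.png',im)
```

```text
[ 641.6271379  -215.75510393  129.66581911]
yoke_top [([254.4, 220.6], array([ 642., -217.]), 0.79)]
yoke [([253.4, 179.0], array([ 644., -218.]), 0.62)]
```

View pics/w2.png

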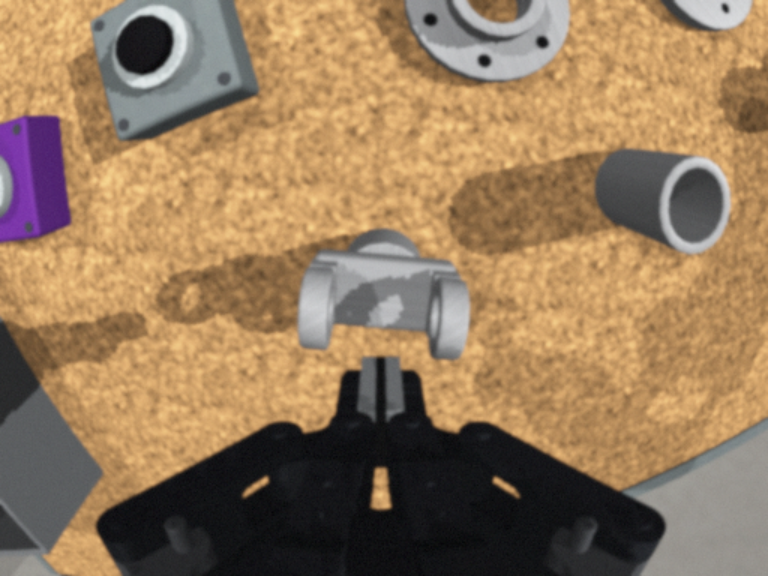

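Request:
jog_arm:
  series:
    - [[0,0,0,0,0],[0,0,0,0,0],[0,0,0,0,0],[0,0,0,0,0],[0,0,0,0,0],[0,0,0,0,0],[0,0,0,0,0],[0,0,0,0,0],[0,0,0,0,0],[0,0,0,0,0],[0,0,0,0,0],[0,0,0,0,0],[0,0,0,0,0],[0,0,0,0,0],[0,0,0,0,0],[0,0,0,0,0],[0,0,0,0,0],[0,0,0,0,0],[0,0,0,0,0],[0,0,0,0,0]]

```text
time: 8.15
position: [641.0, -215.6, 128.3]
eef_rot: [3.141, 0.0, 2.822]
force: [-0.6, 1.6, 0.7]
grip_width: -0.2
```

Request:
jog_arm:
  series:
    - [[0,0,0,3,0],[0,0,0,7,0],[0,0,0,11,0],[0,-2,4,12,0],[0,-5,9,12,0],[0,-7,14,12,0],[0,-7,19,12,0],[0,-7,24,12,0],[0,-7,29,12,0],[0,-7,34,12,0],[0,-5,39,12,0],[0,-3.9,42.5,12,0],[0,-3.9,42.5,10,0],[0,-3.9,42.5,7,0],[0,-3.9,42.5,4,0],[0,-3.9,42.5,4,0],[0,-3.9,42.5,4,0],[0,-3.9,42.5,4,0]]

```text
time: 10.4
position: [602.9, 209.6, 170.1]
eef_rot: [3.14, 0.003, 2.822]
force: [0.1, 0.7, -0.4]
grip_width: 0.1
```

Run:
```python
from plant import eyes,status
import cv2
from h import *
print(status.get_state()['position'])
c=eyes.capture('wrist'); im=c['img'].copy()
for q,z in(('long_flange_top',76),('long_flange',0)): print(q,[(r['xy'],frayz(c,r['xy'],z).round(),r['confidence']) for r in eyes.pinpoint(q,'wrist')])
im=cv2.resize(im,None,fx=1.5,fy=1.5)
cv2.imwrite('pics/w3.png',im)
```

```text
[602.86323149 209.58908505 170.08897909]
long_flange_top [([430.4, 210.8], array([688., 382.]), 0.76), ([255.5, 186.8], array([603., 210.]), 0.63)]
long_flange [([250.4, 167.7], array([602., 205.]), 0.94), ([396.9, 190.4], array([688., 376.]), 0.66)]
```

View pics/w3.png

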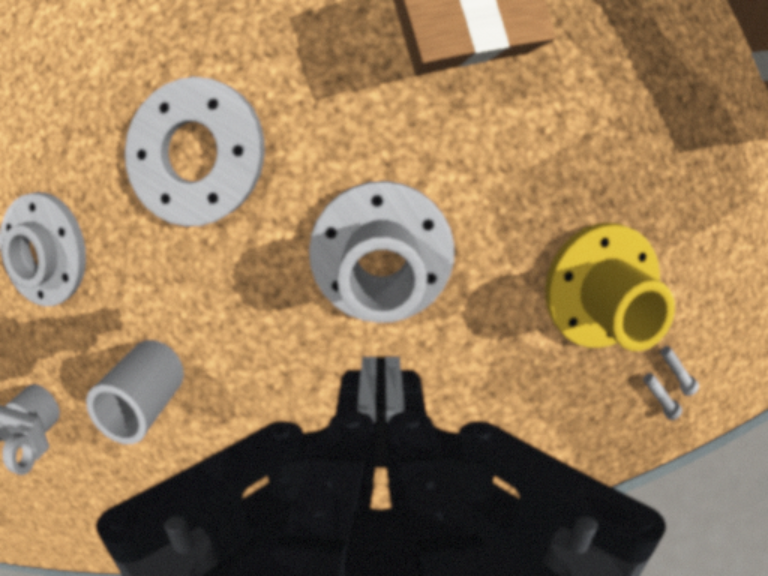

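Long-neck steel flange is directly ahead of the fingers (mouth at (382,279) in the 1.5x picture, centred). Lower to z≈96.

Request:
jog_arm:
  series:
    - [[0,0,0,-3,0],[0,0,0,-5.5,0],[0,0,0,-7.4,0],[0,0,0,-7.4,0],[0,0,0,-7.4,0],[0,0,0,-7.4,0],[0,0,0,-7.4,0]]

```text
time: 11.42
position: [602.4, 209.5, 95.2]
eef_rot: [3.141, 0.001, 2.822]
force: [0.2, 0.2, 0.6]
grip_width: 0.0
```

Request:
jog_arm:
  series:
    - [[0,0,0,0,0],[0,0,0,0,0],[0,0,0,0,0],[0,0,0,0,0],[0,0,0,0,0],[0,0,0,0,0],[0,0,0,0,0],[0,0,0,0,0],[0,0,0,0,0],[0,0,0,0,0],[0,0,0,0,0],[0,0,0,0,0],[0,0,0,0,0],[0,0,0,0,0],[0,0,0,0,0],[0,0,0,0,0],[0,0,0,0,0],[0,0,0,0,0],[0,0,0,0,0],[0,0,0,0,0]]

```text
time: 13.92
position: [602.0, 209.4, 94.3]
eef_rot: [3.142, 0.0, 2.822]
force: [-0.1, 0.5, -0.2]
grip_width: 0.0
```

Run:
```python
from plant import eyes,status
import cv2
from h import *
print(status.get_state()['position'])
c=eyes.capture('wrist'); im=c['img'].copy()
for q,z in(('long_flange_top',76),): print(q,[(r['xy'],frayz(c,r['xy'],z).round(),r['confidence']) for r in eyes.pinpoint(q,'wrist')])
im=cv2.resize(im,None,fx=1.5,fy=1.5)
p=fproj(c,(603,209,76))*1.5;cv2.circle(im,tuple(int(v) for v in p),3,(0,0,255),1)
cv2.imwrite('pics/w4.png',im)
```

```text
[602.02253428 209.40423657  94.32308816]
long_flange_top [([256.0, 224.0], array([604., 209.]), 0.8), ([471.7, 243.5], array([688., 382.]), 0.59)]
```

View pics/w4.png

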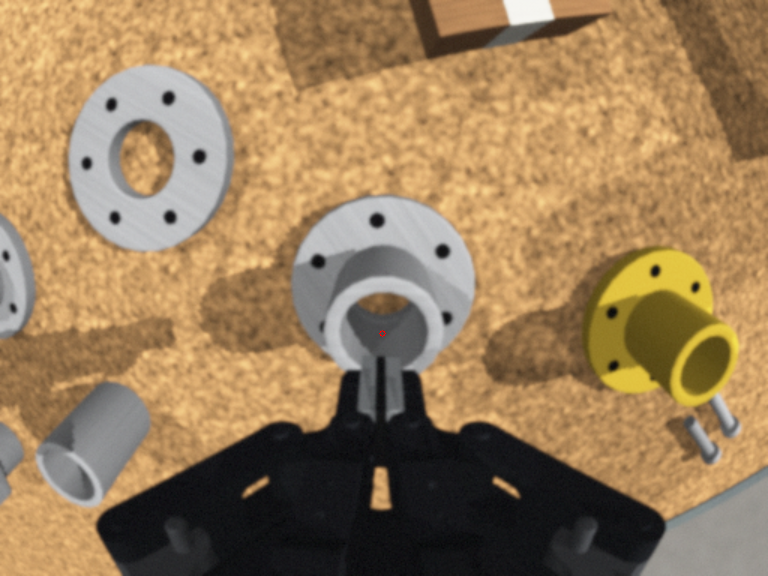

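Request:
jog_arm:
  series:
    - [[0,0,0,3,0],[0,0,0,7,0],[0,0,0,11,0],[0,-2,-5,13,0],[0,-3,-10,13,0],[0,-3,-15,13,0],[0,-3,-20,13,0],[0,-3,-25,13,0],[0,-3,-30,13,0],[0,-4,-35,13,0],[0,-6,-40,13,0],[0,-9,-44,13,0],[0,-12,-48,13,0],[0,-14.3,-50.6,13,0],[0,-14.3,-50.6,9,0],[0,-14.3,-50.6,5,0],[0,-14.3,-50.6,3,0],[0,-14.3,-50.6,3,0],[0,-14.3,-50.6,3,0],[0,-14.3,-50.6,3,0]]

```text
time: 16.52
position: [459.7, -297.1, 125.6]
eef_rot: [-3.141, 0.002, 2.822]
force: [0.2, 0.1, -0.8]
grip_width: -0.1
```

Run:
```python
from plant import eyes,status
import cv2
from h import *
print(status.get_state()['position'])
c=eyes.capture('wrist'); im=c['img'].copy()
for q,z in(('call_top',67),): print(q,[(r['xy'],frayz(c,r['xy'],z).round(),r['confidence']) for r in eyes.pinpoint(q,'wrist')])
im=cv2.resize(im,None,fx=1.5,fy=1.5)
p=fproj(c,(459,-297,67))*1.5;cv2.circle(im,tuple(int(v) for v in p),3,(0,0,255),1)
cv2.imwrite('pics/w5.png',im)
```

```text
[ 459.66397961 -297.05629035  125.62243888]
call_top [([252.9, 196.3], array([ 456., -298.]), 0.68), ([93.1, 259.8], array([ 470., -470.]), 0.58)]
```

View pics/w5.png

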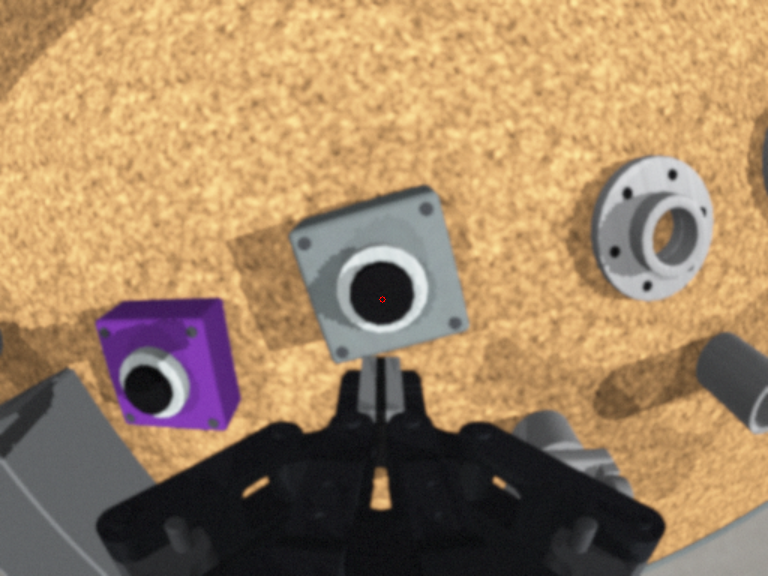

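Request:
jog_arm:
  series:
    - [[0,-0.4,0,-2,0],[0,-0.4,0,-4,0],[0,-0.4,0,-5,0],[0,-0.4,0,-5.5,0],[0,-0.4,0,-5.8,0],[0,-0.4,0,-6.0,0],[0,-0.4,0,-6.2,0],[0,-0.4,0,-6.3,0],[0,-0.4,0,-6.3,0],[0,-0.4,0,-6.3,0]]

```text
time: 17.88
position: [455.1, -296.6, 61.4]
eef_rot: [3.142, 0.0, 2.822]
force: [0.4, 0.4, -0.3]
grip_width: -0.2
```

Run:
```python
from plant import eyes,status
import cv2
for i in range(4):
    s=status.get_state();print(s['position'],s['force'])
    c=eyes.capture('wrist')
im=c['img'][150:300,170:350]
cv2.imwrite('pics/w6.png',cv2.resize(im,None,fx=4,fy=4))
c=eyes.capture('scene')
cv2.imwrite('pics/s6.png',cv2.resize(c['img'][150:290,110:290],None,fx=4,fy=4))
```

```text
[ 455.05884221 -296.63404082   61.40299478] [ 0.4472643   0.42691252 -0.26754432]
[ 455.07683324 -296.63676919   61.39756947] [-0.63624638  0.44120288  0.29157806]
[ 455.07883318 -296.62051584   61.4008352 ] [-0.31483956  0.13253448 -0.66900277]
[ 455.04933317 -296.62988765   61.39638766] [ 0.29641516 -0.293244   -0.72292224]
```

View pics/w6.png

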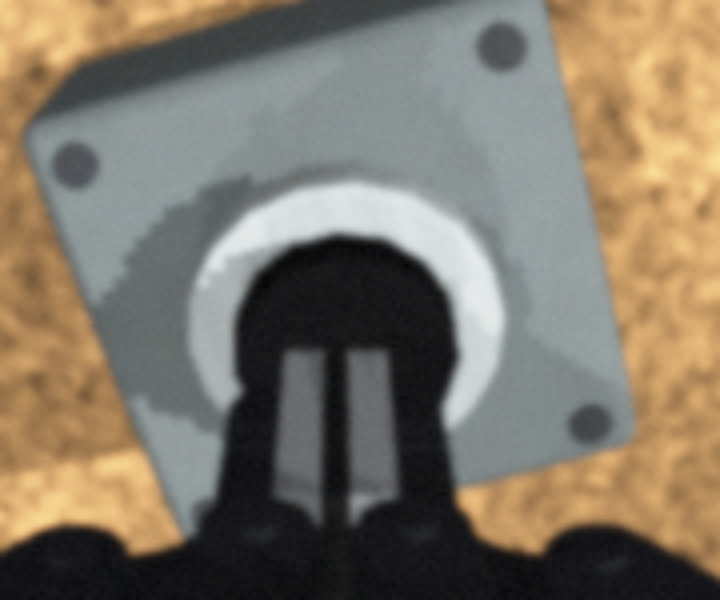

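View pics/s6.png

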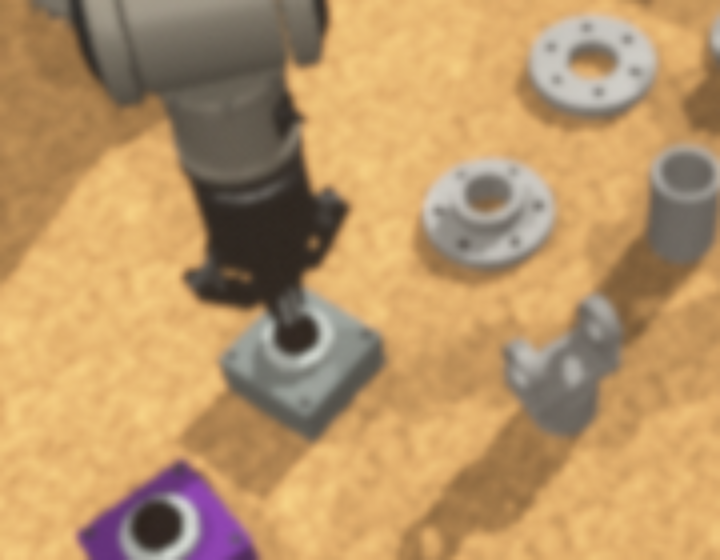

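Run:
```python
from plant import eyes,status
import cv2
from h import *
p=status.get_state()['position'];print(p)
c=eyes.capture('wrist')
for z in (61.4,67,71,75): print(z,fproj(c,[*p[:2],z]))
def pr(c,P): return cv2.projectPoints(np.array([P],float),np.array(c['rvec'],float),np.array(c['tvec'],float),np.array([[c['fx'],0,c['cx']],[0,c['fy'],c['cy']],[0,0,1]]),None)[0].ravel()
for n in('scene','top'):
    c=eyes.capture(n)
    for z in (61.4,67,71,75): print(n,z,pr(c,[*p[:2],z]))
    x,y=pr(c,[*p[:2],67]).astype(int)
    im=cv2.resize(c['img'][y-30:y+30,x-35:x+35],None,fx=10,fy=10,interpolation=cv2.INTER_CUBIC); print('off',x-35,y-30)
    q=(pr(c,[*p[:2],61.4])-[x-35,y-30]+.5)*10; cv2.circle(im,tuple(q.astype(int)),4,(0,0,255),1)
    q=(pr(c,[*p[:2],67])-[x-35,y-30]+.5)*10; cv2.circle(im,tuple(q.astype(int)),4,(0,255,0),1)
    cv2.imwrite(f'pics/{n}7.png',im)
```

```text
[ 455.04479885 -296.59449653   61.3546624 ]
61.4 [255.43173731 233.07257397]
67 [255.48158782 237.19180552]
71 [255.51877969 240.27528288]
75 [255.55736643 243.48376755]
scene 61.4 [182.03770206 233.24002746]
scene 67 [181.75272776 232.21010288]
scene 71 [181.54780435 231.46948995]
scene 75 [181.34172808 230.72471046]
off 146 202
top 61.4 [328.15523932 222.86038147]
top 67 [328.4712826  222.86672263]
top 71 [328.69855238 222.87128261]
top 75 [328.92710485 222.87586834]
off 293 192
```

View pics/scene7.png

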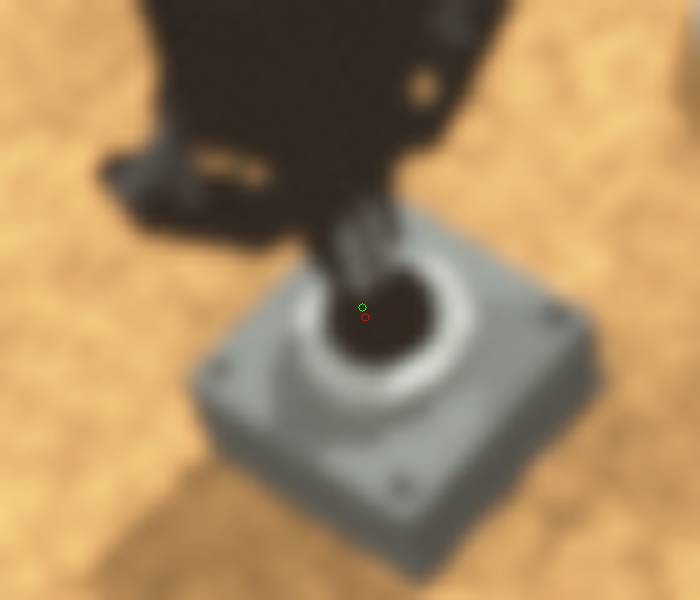

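Run:
```python
from plant import eyes,status
import cv2
from h import *
s=status.get_state();p=s['position']
c=eyes.capture('wrist')
R,_=cv2.Rodrigues(np.array(c['rvec'],float));o=-R.T@np.array(c['tvec'],float).ravel()
print('cam',o,'axis',R[2])
d=o-p;d[2]=0;d/=np.linalg.norm(d);print(d)
for off in(0,5,11):
  for z in(61.4,65,69,73,77,81): print(off,z,fproj(c,[*(p+d*off)[:2],z]).round(1))
im=c['img'][200:300,200:310]
cv2.imwrite('pics/w8.png',cv2.convertScaleAbs(cv2.resize(im,None,fx=6,fy=6,interpolation=cv2.INTER_CUBIC),alpha=3))
```

```text
cam [ 375.42538758 -271.37531848  227.83566564] axis [ 0.30504371 -0.10176437 -0.9468856 ]
[-0.95330669  0.3020039   0.        ]
0 61.4 [255.4 233.1]
0 65 [255.4 235.7]
0 69 [255.5 238.8]
0 73 [255.5 241.9]
0 77 [255.6 245.2]
0 81 [255.6 248.6]
5 61.4 [255.3 225.9]
5 65 [255.4 228.4]
5 69 [255.4 231.3]
5 73 [255.4 234.4]
5 77 [255.5 237.5]
5 81 [255.5 240.8]
11 61.4 [255.2 217. ]
11 65 [255.2 219.4]
11 69 [255.3 222.2]
11 73 [255.3 225.1]
11 77 [255.4 228.1]
11 81 [255.4 231.2]
```

View pics/w8.png

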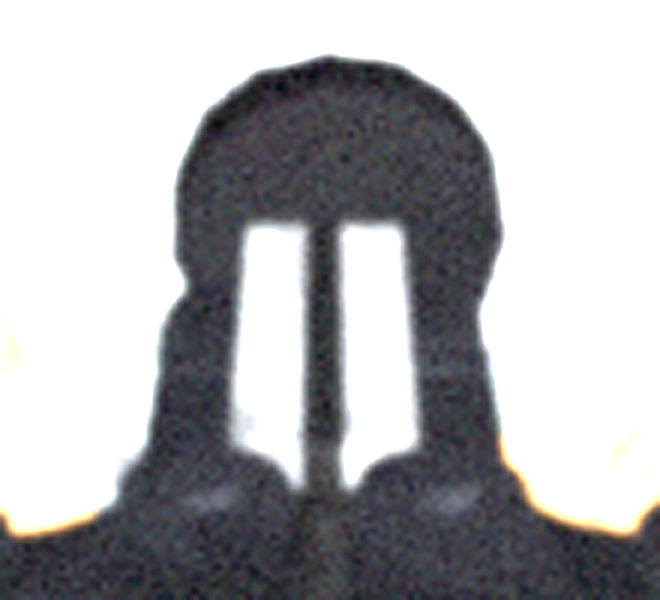

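View pics/top7.png

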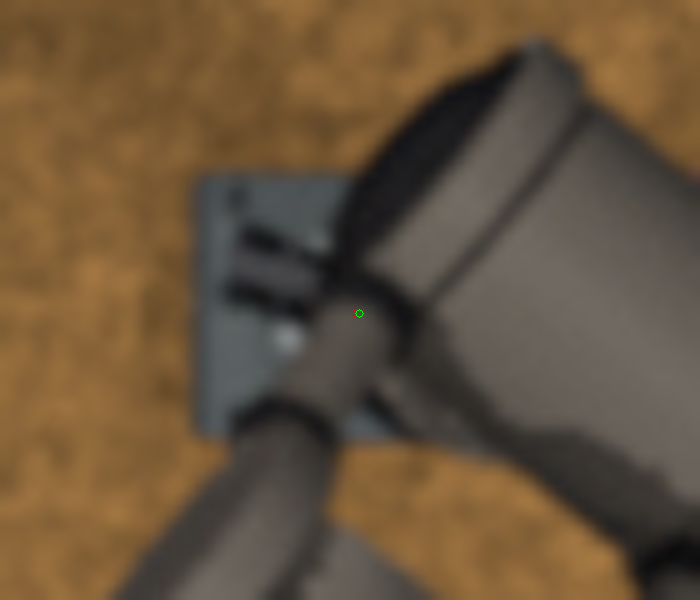

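Request:
jog_arm:
  series:
    - [[0,0,0,-0.2,0],[0,0,0,-0.4,0],[0,0,0,-0.4,0]]

```text
time: 18.7
position: [454.9, -296.5, 57.1]
eef_rot: [3.141, -0.0, 2.822]
force: [1.3, -0.3, 0.8]
grip_width: -0.0
```

Request:
jog_arm:
  series:
    - [[0,0,0,-0.2,0],[0,0,0,-0.3,0],[0,0,0,-0.3,0]]

```text
time: 19.08
position: [455.0, -296.6, 54.2]
eef_rot: [3.141, -0.0, 2.822]
force: [0.7, -0.5, -0.4]
grip_width: -0.2
```

Request:
jog_arm:
  series:
    - [[0,0,0,-0.2,0],[0,0,0,-0.3,0],[0,0,0,-0.3,0]]

```text
time: 19.45
position: [455.0, -296.6, 51.2]
eef_rot: [3.141, -0.0, 2.822]
force: [0.0, 0.4, 0.0]
grip_width: -0.0
```

Run:
```python
from plant import eyes,status
import cv2
s=status.get_state();print(s['time'],s['position'],s['force'])
c=eyes.capture('wrist')
im=c['img'][200:300,200:310]
cv2.imwrite('pics/w9.png',cv2.convertScaleAbs(cv2.resize(im,None,fx=6,fy=6,interpolation=cv2.INTER_CUBIC),alpha=2))
c=eyes.capture('scene')
cv2.imwrite('pics/s9.png',cv2.resize(c['img'][202:262,146:216],None,fx=10,fy=10,interpolation=cv2.INTER_CUBIC))
```

```text
19.45 [ 455.00263112 -296.55798953   51.22404388] [0.04780431 0.3833066  0.01836493]
```

View pics/w9.png

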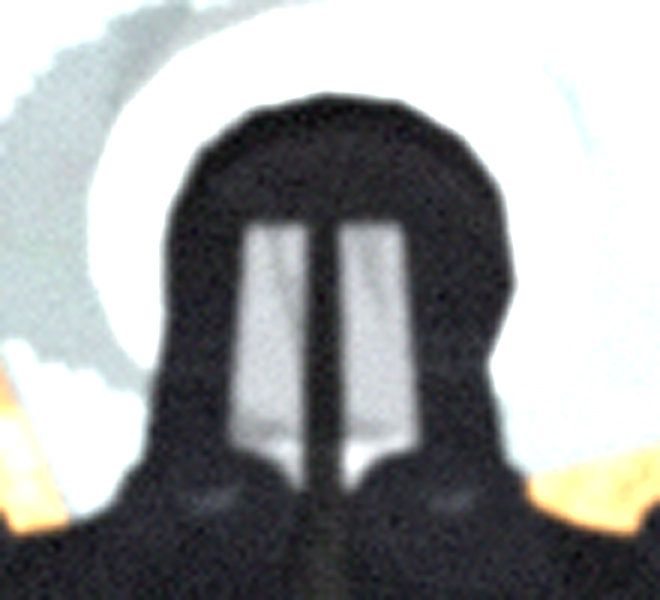

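View pics/s9.png

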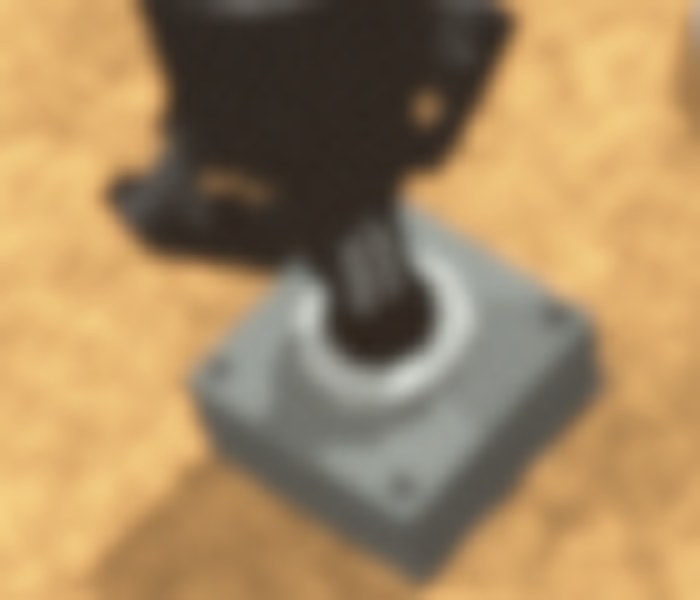

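Request:
jog_arm:
  series:
    - [[0,0,0,-0.2,0],[0,0,0,-0.2,0]]

```text
time: 19.8
position: [454.9, -296.5, 49.1]
eef_rot: [3.141, -0.0, 2.822]
force: [0.4, -1.0, -0.3]
grip_width: 0.1
```

Request:
jog_arm:
  series:
    - [[0,0,0,-0.2,0],[0,0,0,-0.2,0]]

```text
time: 20.05
position: [454.9, -296.5, 47.1]
eef_rot: [3.141, -0.0, 2.822]
force: [0.1, -0.2, 0.3]
grip_width: -0.1
```

Request:
jog_arm:
  series:
    - [[0,0,0,-0.1,0],[0,0,0,-0.1,0]]

```text
time: 20.3
position: [455.0, -296.6, 46.2]
eef_rot: [3.141, -0.0, 2.822]
force: [-0.1, 0.2, -0.0]
grip_width: 0.2
```

Request:
jog_arm:
  series:
    - [[0,0,0,-0.15,0],[0,0,0,-0.15,0]]

```text
time: 20.55
position: [455.0, -296.5, 44.7]
eef_rot: [3.141, -0.0, 2.822]
force: [0.2, 1.1, -0.9]
grip_width: 0.2
```

Request:
jog_arm:
  series:
    - [[0,0,0,-0.15,0],[0,0,0,-0.15,0]]

```text
time: 20.8
position: [455.0, -296.5, 43.2]
eef_rot: [3.141, -0.0, 2.822]
force: [0.2, -0.7, 0.0]
grip_width: 0.3
```

Request:
jog_arm:
  series:
    - [[0,0,0,-0.15,0],[0,0,0,-0.15,0]]

```text
time: 21.05
position: [455.1, -296.6, 41.9]
eef_rot: [3.142, 0.0, 2.822]
force: [-0.0, 0.6, 1.8]
grip_width: -0.1
```

Run:
```python
from plant import eyes,status
import cv2
for i in range(6):
    s=status.get_state();print(s['time'],s['position'].round(1),s['force'].round(2))
    c=eyes.capture('wrist')
im=c['img'][200:300,200:310]
cv2.imwrite('pics/w10.png',cv2.convertScaleAbs(cv2.resize(im,None,fx=6,fy=6,interpolation=cv2.INTER_CUBIC),alpha=2))
```

```text
21.05 [ 455.1 -296.6   41.9] [-0.04  0.59  1.82]
21.1 [ 455.1 -296.6   41.9] [ 0.24 -0.32  1.81]
21.15 [ 455.1 -296.6   41.9] [-0.09 -0.25  1.43]
21.2 [ 455.  -296.6   41.9] [-0.59  1.05  1.98]
21.25 [ 455.1 -296.6   41.9] [ 0.12 -0.35  1.48]
21.3 [ 455.1 -296.6   41.9] [ 0.15 -0.35  1.91]
```

View pics/w10.png

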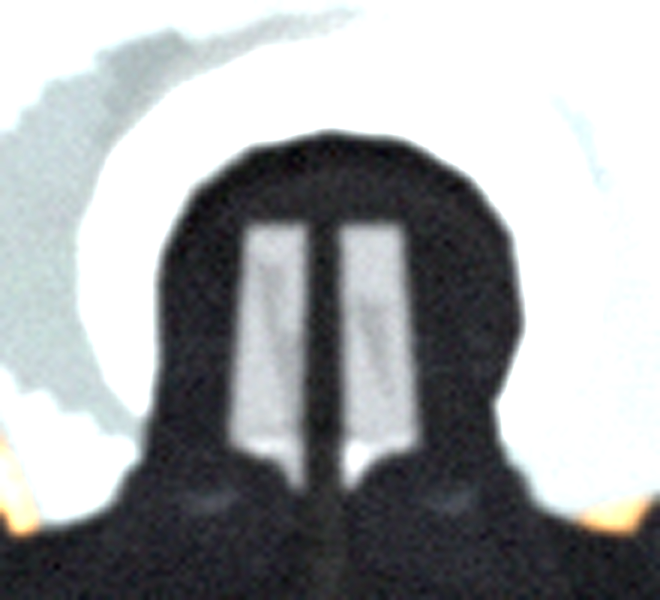

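Run:
```python
import cv2,numpy as np
from plant import eyes,arm
from h import *
c=eyes.capture('wrist')
# current camera; shift tvec back to the w5 pose: world shift of camera
R,_=cv2.Rodrigues(np.array(c['rvec'],float));o=-R.T@np.array(c['tvec'],float).ravel()
o5=o+np.array([459.7-455.1,-297.1+296.6,125.6-41.9])
for dz in(-24,-12,0,12,24):
    c5=dict(c);c5['tvec']=-R@(o5+[0,0,dz])
    P=[frayz(c5,((u+.5)/1.5-.5,(v+.5)/1.5-.5),45) for u,v in((290,233),(434,192),(468,328),(337,361))]
    print(dz,[round(float(np.linalg.norm(P[i]-P[(i+1)%4])),1) for i in range(4)],np.mean(P,0))
print([a for a in dir(arm) if a[0]!='_'])
```

```text
-24 [76.5, 77.3, 75.8, 76.9] [ 448.68511542 -293.738942  ]
-12 [80.6, 81.4, 79.9, 81.0] [ 452.37773094 -294.91456202]
0 [84.7, 85.6, 84.0, 85.1] [ 456.07034645 -296.09018203]
12 [88.8, 89.8, 88.1, 89.3] [ 459.76296197 -297.26580205]
24 [92.9, 93.9, 92.1, 93.4] [ 463.45557748 -298.44142207]
['IKError', 'grasp_offset']
```

Request:
jog_arm:
  series:
    - [[0,0,0,2,0],[0,0,0,6,0],[0,0,0,11,0],[0,3,1.3,15,0],[0,7,3,15,0],[0,11,4.8,15,0],[0,15,6.5,15,0],[0,18.6,8.1,15,0],[0,18.6,8.1,12,0],[0,18.6,8.1,9,0],[0,18.6,8.1,7.3,0],[0,18.6,8.1,7.3,0],[0,18.6,8.1,7.3,0]]

```text
time: 23.02
position: [641.7, -216.0, 116.2]
eef_rot: [-3.141, 0.002, 2.822]
force: [-0.1, 0.5, -0.2]
grip_width: 0.5
```

Run:
```python
from plant import eyes,status
import cv2
s=status.get_state();print(s['time'],s['position'].round(1),s['force'].round(2))
c=eyes.capture('wrist')
cv2.imwrite('pics/w11.png',cv2.resize(c['img'],None,fx=1.5,fy=1.5))
c=eyes.capture('scene')
cv2.imwrite('pics/s11.png',cv2.resize(c['img'][185:275,200:300],None,fx=6.5,fy=6.5,interpolation=cv2.INTER_CUBIC))
```

```text
23.025 [ 641.7 -216.   116.2] [-0.09  0.48 -0.17]
```

View pics/w11.png

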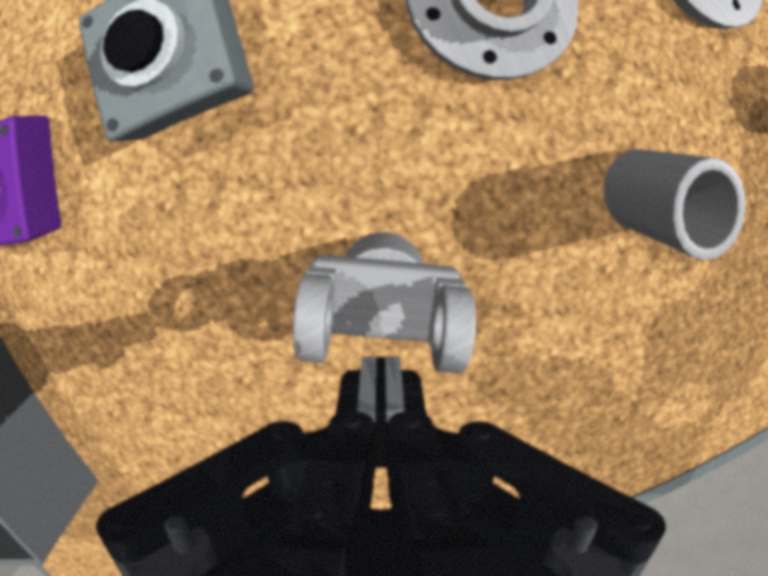

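View pics/s11.png

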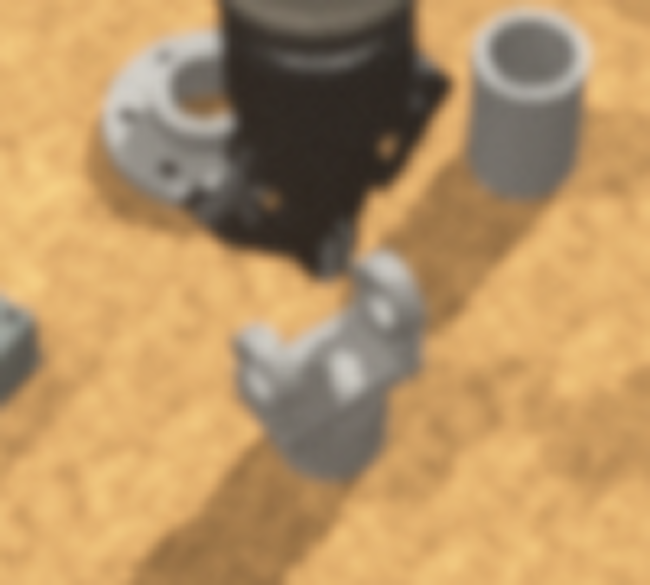

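Request:
jog_arm:
  series:
    - [[0,0,0,-0.5,0],[0,0,0,-1,0],[0,0,0,-1,0],[0,0,0,-1,0],[0,0,0,-1,0],[0,0,0,-1,0],[0,0,0,-1,0],[0,0,0,-1,0],[0,0,0,-1,0],[0,0,0,-1,0],[0,0,0,-1,0],[0,0,0,-1,0],[0,0,0,-1,0],[0,0,0,-1,0],[0,0,0,-1,0],[0,0,0,-1,0],[0,0,0,-1,0],[0,0,0,-1,0],[0,0,0,-1,0],[0,0,0,-1,0]]

```text
time: 25.62
position: [641.1, -215.6, 104.9]
eef_rot: [3.142, 0.0, 2.822]
force: [0.1, 0.2, -0.8]
grip_width: 0.0
```

Run:
```python
from plant import eyes,status
import cv2
s=status.get_state();print(s['time'],s['position'].round(1),s['force'].round(2))
c=eyes.capture('scene')
cv2.imwrite('pics/s12.png',cv2.resize(c['img'][185:275,200:300],None,fx=6.5,fy=6.5,interpolation=cv2.INTER_CUBIC))
```

```text
25.625 [ 641.1 -215.6  104.9] [ 0.11  0.2  -0.82]
```

View pics/s12.png

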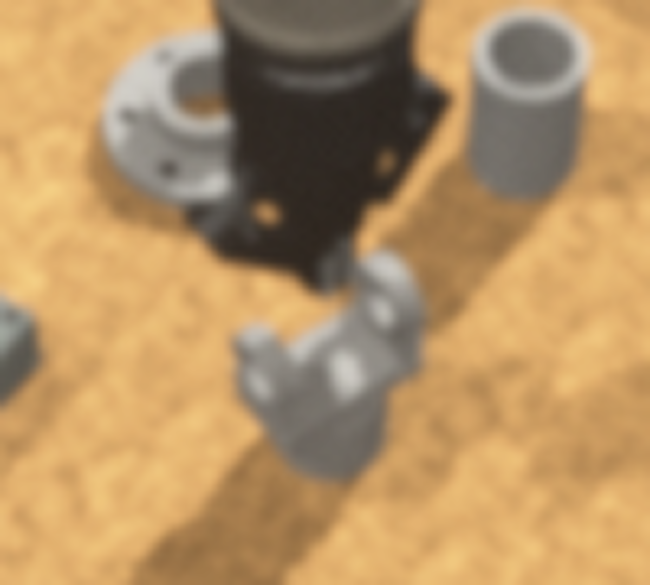

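Request:
jog_arm:
  series:
    - [[0,0,0,0,0],[0,0,0,0,0],[0,0,0,0,0]]

```text
time: 26.05
position: [641.0, -215.6, 104.8]
eef_rot: [3.141, -0.0, 2.822]
force: [-0.6, 0.0, 0.4]
grip_width: -0.1
```

Request:
jog_arm:
  series:
    - [[0,0,0,3,0],[0,0,0,7,0],[0,0,0,12,0],[0,-2,4,14,0],[0,-5,9,14,0],[0,-7,14,14,0],[0,-7,19,14,0],[0,-7,24,14,0],[0,-7,29,14,0],[0,-7,34,14,0],[0,-5,39,14,0],[0,-3.9,42.5,14,0],[0,-3.9,42.5,10,0],[0,-3.9,42.5,6,0],[0,-3.9,42.5,2,0],[0,-3.9,42.5,-1,0],[0,-3.9,42.5,-2.3,0],[0,-3.9,42.5,-2.3,0]]

```text
time: 28.3
position: [601.9, 209.4, 81.5]
eef_rot: [-3.141, -0.001, 2.822]
force: [-0.3, 0.6, -0.4]
grip_width: -0.2
```

Run:
```python
from plant import eyes,status
import cv2
s=status.get_state();print(s['time'],s['position'].round(1),s['force'].round(2))
c=eyes.capture('wrist')
a=cv2.resize(c['img'][150:300,150:350],(400,300))
c=eyes.capture('scene')
b=cv2.resize(c['img'][110:185,260:360],(400,300),interpolation=cv2.INTER_CUBIC)
cv2.imwrite('pics/f13.png',cv2.hconcat([a,b]))
```

```text
28.3 [601.9 209.4  81.5] [-0.33  0.57 -0.39]
```

View pics/f13.png

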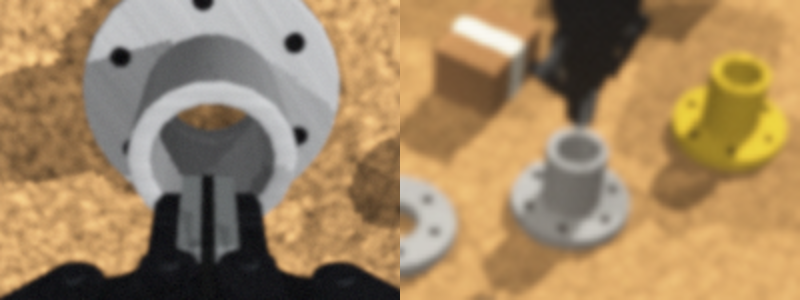

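Request:
jog_arm:
  series:
    - [[0,0,0,-0.5,0],[0,0,0,-0.9,0],[0,0,0,-0.9,0],[0,0,0,-0.9,0],[0,0,0,-0.9,0],[0,0,0,-0.9,0],[0,0,0,-0.9,0],[0,0,0,-0.9,0],[0,0,0,-0.9,0],[0,0,0,-0.9,0],[0,0,0,-0.9,0],[0,0,0,-0.9,0],[0,0,0,-0.9,0],[0,0,0,-0.9,0],[0,0,0,-0.9,0],[0,0,0,-0.9,0],[0,0,0,-0.9,0],[0,0,0,-0.9,0],[0,0,0,-0.9,0],[0,0,0,-0.9,0]]

```text
time: 30.9
position: [602.0, 209.4, 72.8]
eef_rot: [3.142, -0.0, 2.822]
force: [-0.1, -0.1, -0.5]
grip_width: 0.2
```

Request:
jog_arm:
  series:
    - [[0,0,0,0,0],[0,0,0,0,0],[0,0,0,0,0]]

```text
time: 31.28
position: [602.0, 209.4, 72.9]
eef_rot: [3.142, 0.0, 2.822]
force: [-0.2, -0.3, -0.1]
grip_width: 0.1
```

Run:
```python
from plant import eyes,status
import cv2
c=eyes.capture('scene')
b=cv2.resize(c['img'][110:185,260:360],(800,600),interpolation=cv2.INTER_CUBIC)
cv2.imwrite('pics/f14.png',b)
```

```text
(no output)
```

View pics/f14.png

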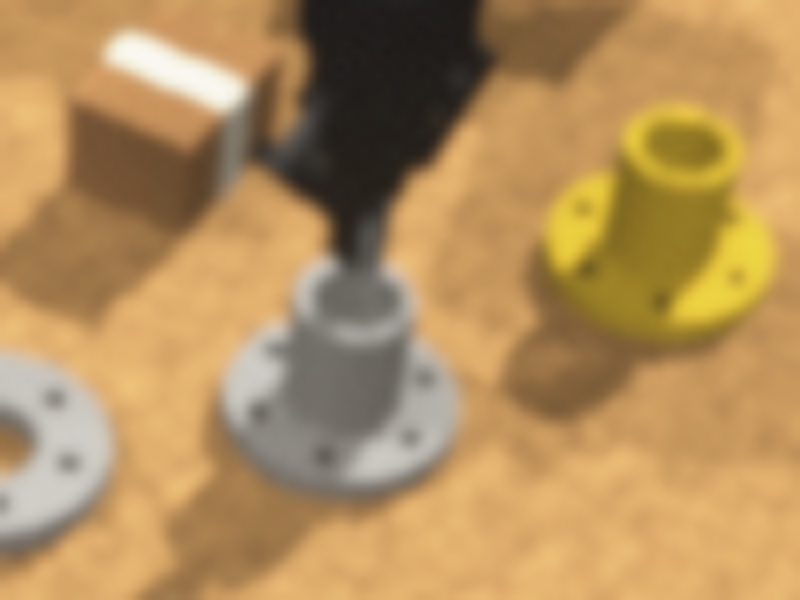

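Request:
jog_arm:
  series:
    - [[0,0,0,3,0],[0,0,0,7,0],[0,0,0,12,0],[0,-2,-5,15,0],[0,-3,-10,15,0],[0,-3,-15,15,0],[0,-3,-20,15,0],[0,-3,-25,15,0],[0,-3,-30,15,0],[0,-4,-35,15,0],[0,-6,-40,15,0],[0,-9,-44,15,0],[0,-12,-48,15,0],[0,-14.6,-50.6,15,0],[0,-14.6,-50.6,10,0],[0,-14.6,-50.6,5,0],[0,-14.6,-50.6,1,0],[0,-14.6,-50.6,-1.5,0],[0,-14.6,-50.6,-2.5,0],[0,-14.6,-50.6,-2.5,0]]

```text
time: 33.83
position: [456.1, -296.6, 47.9]
eef_rot: [3.141, -0.0, 2.822]
force: [0.1, -0.7, -0.9]
grip_width: 0.1
```

Request:
jog_arm:
  series:
    - [[0,0,0,0,0],[0,0,0,-0.2,0],[0,0,0,-0.4,0],[0,0,0,-0.6,0],[0,0,0,-0.7,0],[0,0,0,-0.7,0],[0,0,0,-0.7,0]]

```text
time: 34.7
position: [456.2, -296.7, 41.0]
eef_rot: [-3.142, 0.0, 2.822]
force: [-0.1, 0.2, 2.5]
grip_width: 0.1
```

Request:
jog_arm:
  series:
    - [[0,0,0,-0.1,0],[0,0,0,-0.2,0],[0,0,0,-0.3,0],[0,0,0,-0.3,0],[0,0,0,-0.3,0]]

```text
time: 35.33
position: [456.2, -296.7, 37.9]
eef_rot: [-3.142, 0.0, 2.822]
force: [0.9, -0.1, 3.8]
grip_width: -0.0
```

Request:
jog_arm:
  series:
    - [[0,0,0,-0.1,0],[0,0,0,-0.2,0],[0,0,0,-0.2,0],[0,0,0,-0.2,0]]

```text
time: 35.83
position: [456.2, -296.7, 36.9]
eef_rot: [-3.141, 0.001, 2.822]
force: [-2.2, 1.6, 13.5]
grip_width: 0.1
```

Request:
jog_arm:
  series:
    - [[0,0,0,-0.05,0],[0,0,0,-0.05,0]]

```text
time: 36.08
position: [456.2, -296.8, 36.8]
eef_rot: [-3.141, 0.001, 2.822]
force: [-3.4, 2.9, 17.0]
grip_width: 0.3
```

Request:
jog_arm:
  series:
    - [[0,0,0,0.5,0],[0,0,0,1,0],[0,0,0,3,0],[0,0,0,6,0],[0,0,0,10,0],[0,0,0,15,0],[0,0,0,18,0],[0,-3,6,18,0],[0,-3,12,18,0],[0,-3,12,18,0],[0,-3,12,18,0],[0,-3,12,18,0],[0,-3,12,18,0]]

```text
time: 37.7
position: [426.0, -177.5, 215.0]
eef_rot: [3.141, -0.001, 2.82]
force: [-0.1, 0.1, 0.1]
grip_width: -0.1
```

Run:
```python
from plant import eyes,status
import cv2
from h import ray
s=status.get_state();print(s['time'],s['position'].round(1),s['force'].round(2),abs(s['qd']).max())
c=eyes.capture('scene')
cv2.imwrite('pics/s_end.png',cv2.resize(c['img'][90:310,120:400],None,fx=2.7,fy=2.7,interpolation=cv2.INTER_CUBIC))
```

```text
37.7 [ 426.  -177.5  215. ] [-0.06  0.14  0.1 ] 0.0030124434985683768
```

View pics/s_end.png

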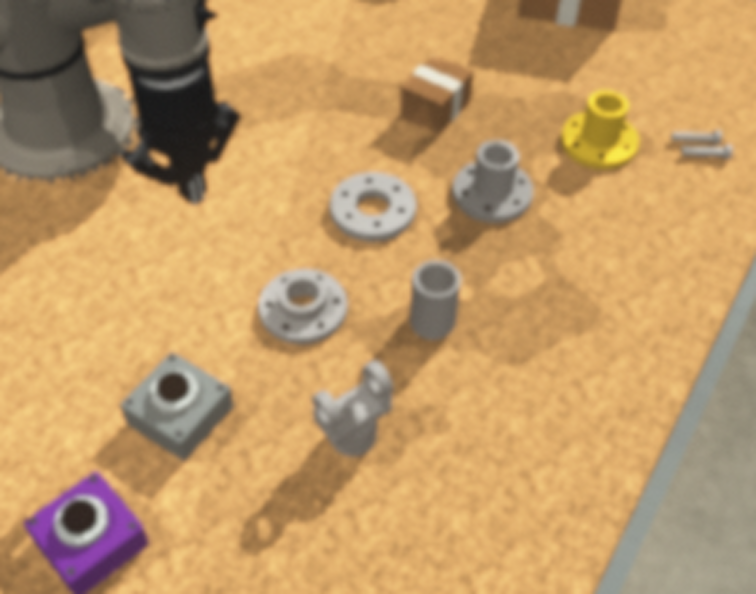

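Everything stands exactly where it did at the start, for example the yoke at (352,410) and the long flange at (493,180). The arm is clear of all parts, so I am handing in.

```bash
python3 -c "
from plant import ticket
print(ticket.sign_off())"
```

```text
the job is handed in; nothing more can be done
None
```

I pointed at the yoke, then at the long-neck flange, each for over 2 s. I then pressed the grey call box's button down to its stop, let it come back up and moved clear. The job was handed in at about 37.7 s of the 51 s allowed.

- **Height mismatch:** the real fingertips were about 24 mm higher than the reported TCP. I noticed when the reported TCP was already below the button's top with no contact.
    - The first round of pointing, at reported heights of 129 and 94 mm, was therefore about 43 mm above the parts.
    - Feeling for the offset pushed the button down about 1 mm (about 1.8 N) before the second round.
    - With the offset known, I repeated both pointings at reported heights of 105 and 73 mm, so the fingertips were about 20 mm above the parts.
- **Disagreement left open:** I never found out whether the reported height or the finger geometry is off. I went by the contact. The camera views agreed only roughly: the wrist picture of the call box suggested about 15 mm, and the scene pictures 15 to 20 mm.
- **Button:** contact began at a reported height of about 43 mm and it bottomed out at about 37 mm, matching the 6 mm travel. The force rose to 17 N at the stop, and read about 0 after I withdrew.
- **Last check:** in the final scene picture no part had visibly moved and the button looked up. The arm was clear at a reported height of 215 mm.

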